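# Set and lock the welding range selector

## Task

Set the welding range on the grey selector box: turn its black lever anticlockwise (seen from above) right back to its stop at the red dot, then count four clicks clockwise from there and let go. When the lever rests in the fourth click, push the yellow locking slide fully home towards the lever so that the setting is locked. Leave the things lying around the box where they are.

Things in the scene. Friction and masses are not known exactly. Their poses are not given: they have to be found in the camera images.
- selector_box: Grey metal box fixed to the bench, 160 x 170 x 50 mm (x, y, z), flat aluminium top. Origin: centre of its underside, z up, x from the yellow slide towards the lever's axis and on to two black stubs (14 mm) on the far side, y to the left of x. The lever's axis is vertical through the origin.
- red_dot (a point): Centre of the large red dot on the box top that marks the anticlockwise end stop, 66 mm from the lever's axis in the box's +y direction. Six small black dots follow, each 30 degrees further clockwise seen from above, round the far (+x) side to the last one in the -y direction.
- range_selector (a joint): Lever angle, rad, growing clockwise seen from above: 0 = end stop, lever along box +y; six clicks of 0.5236 up to 3.14 at the other stop, lever along -y. A spring draws it into the nearest click, where it stays; pushed past halfway it snaps on to the next. Turning it over a click takes about 6 N at 45 mm from the axis. Starts in one of clicks 2 to 6.
- lever_tip (a point): Middle of the upper edge of the lever's pointing end, 60 mm from its axis, 35 mm above the box top. The lever is an upright black bar 13 mm wide, from 20 mm behind its axis to 60 mm in front, lower edge 8 mm and upper edge 35 mm above the box top, a white line on the pointing half; under it a round hub of 42 mm diameter.
- lock_slide (a joint): Travel of the yellow locking slide, m, growing along box +x towards the lever's axis: 0 = open, 0.014 = home (locked), a hard stop. Moves at 2 to 3 N, stays where left, starts at 0 to 0.003. Its hidden tongue enters the selector's wheel: it goes home only while the lever rests in a click, and then the lever cannot turn.
- lock_tab (a point): Upper edge of the slide's upright yellow tab, middle of its rear face (away from the lever, the face to push). The tab is 10 mm thick along box x, 30 mm wide along y, from 3 to 25 mm above the box top. This point is 63 mm from the lever's axis on the box's -x side when open, 49 mm when home.
- steel_block: Bystander: small ground steel block, 32 x 50 x 26 mm, lying on the bench to the right (-y) of the box. Origin: centre of its underside.
- gauge_case: Bystander: dark green and black case, 40 x 94 x 24 mm, lying on the bench to the left (+y) of the box. Origin: centre of its underside.
- tape_red: Bystander: roll of red tape, 52 mm diameter, 15 mm high, lying flat on the bench on the robot's side (-x) of the box. Origin: centre of its underside.

How it is judged:
By the outcome, as a careful person would: the job done as asked, in the order asked, and still so for the second after the job is handed in, with the robot touching nothing.
It also fails if it takes over 64 s, if anything falls off the work surface, if the arm or the gripper's body presses on something with over 40 N, if the wrist force passes 120 N, or if a joint passes its speed limit or range.

## Robot

A 6-joint arm with a two-finger parallel gripper is mounted at the origin on a cart in front of the work surface, level with it; the furniture and walls round the work are solid. World frame = base frame: x ahead of the robot, y to its left, z up, the work surface at z = 0. Lengths are in m, angles in rad, forces in N, time in s.
With the tool pointing down it reaches from about 0.35 to 0.95 m from the base axis. Payload 17.4 kg.
Tool frame: the origin (TCP) lies at the very end of the fingers, on their centre line; the grasp point (between the pads) lies 19 mm behind it (arm.grip_depth is the distance from the TCP to the grasp point, in m); z points along the fingers, y is the line along which they close (so a half turn about z gives the same grasp; the last joint's range is limited). The gripper opens to 93 mm and grips with 3 to 60 N. Pads are 15 mm wide; open, the fingers measure 128 mm over their backs; the gripper's body (75 mm by 188 mm) begins 65 mm behind the grasp point.
Start: joints at [-1.333, 0.116, 1.442, -0, 1.584, -0.038], TCP at [0.184, -0.649, 0.219] pointing down, gripper open.
Joint ranges: [-2.83, 2.83], [-0.83, 2.19], [0.07, 2.5], [-1.14, 4.28], [0.01, 3], [-2.97, 2.97]. Speed limits (rad/s): [1.89, 1.89, 2.22, 3.14, 3.14, 3.14].

## Interface

Orientations are given as a 3x3 rotation matrix whose columns are the frame's x, y, z axes.
In Python, from cell import arm gives the robot as it stands. The module is installed in compiled form; this text tells all that it offers.
- The arm moves only by the shell command python3 -m pendant 'ROWS' [FORCE]. ROWS is JSON, a list of rows, each an object of numbers: "dx", "dy", "dz": the shift along the tool's x, y, z in units of 25 mm (1.0 is 25 mm); "ax", "ay", "az": the turn, a rotation vector about the tool's x, y, z in units of 5 degrees (1.0 is 5 degrees); "fingers": the opening, from 0 (shut) to 1 (fully open). A call has 1 to 10 rows; each row shifts and turns the commanded pose from where the row before left it, along the tool's axes as they then stand; what a row does not reach is not made up. A row lasts 1/10 s, in which the tool goes at most 50 mm and 8.59 degrees, less where a joint would pass 70% of its speed; a pose out of reach is approached as far as the arm can. A call is refused whole if a number of a shift passes 1 or a number of a turn 1, either way. A call with a gripper value outside its range is refused whole. The fingers move at their own pace and stop on an object; FORCE is the grip in N (left out, the last holds). Time passes only in rows, so rows that do not move let the fingers close. It gives the time, the measured TCP pose, the force, the opening and the grip force at its end, in the units of the state.
- arm.sense(): the state, without advancing time (a new reading comes with each control period).
- arm.get_image(name): name is "side" or "top" or "wrist"; returns a dict with "color" (420x560x3 uint8, blue, green, red), "depth" (420x560 float32, m along the optical axis (not along the pixel's ray), 0 where there is no reading), "intrinsics" (3x3 intrinsics, pixels), "position" and "orientation" of the camera in the world. Camera axes: x right, y down, z forward; pixel columns grow to the right and rows downward; lengths in m; the calibration is good to about 2 mm. A picture is of the moment at which its call begins.
- arm.job_done(): hands the job in; it is judged then, once.
The state is a dict: "time": time; "q": joint angles; "qd": joint speeds; "joint_efforts": joint torques, N m; "ee_pos": TCP position; "orientation": TCP orientation; "ft_force": force on the tool from outside, world axes, zero at the start; "wrist_torque": the same for the moment, N m; "grip_width": opening from 0.0 (shut) to 1.0 (fully open); "grasp_force": force on a finger pad.
Only numpy, scipy, OpenCV 4.12 (cv2) and the standard library are available. Lean on these libraries where they do the work, as an engineer would, in place of code of your own. Each camera call takes 0.05 s, during which the arm holds its last target. There are 200 camera calls.

## Working session

There is one attempt and no reset: what is moved stays moved. The work goes in short steps, Python scripts to look and compute and a shell command to move; the robot and the scene stay as the last step left them, time stands still between calls to the robot, and variables do not carry over. Pictures are saved under pics/ and viewed, at most 10 in all, crops included, and the job is handed in when it is done.

```bash
mkdir -p pics; python3 - <<'E'
from cell import arm
import cv2,numpy as np
s=arm.sense(); print(s)
for n in("top","side"):
    i=arm.get_image(n); cv2.imwrite(f"pics/{n}0.png",i["color"]); np.savez(f"{n}0.npz",**i)
    print(n,i["intrinsics"].tolist(),i["position"],np.round(i["orientation"],3).tolist())
E
```

```text
{'time': 0.0, 'q': array([-1.33277951e+00,  1.16460032e-01,  1.44223241e+00,  7.77240457e-06,
        1.58400352e+00, -3.78375700e-02]), 'qd': array([ 0.00074411,  0.00088263, -0.00043269, -0.00021469, -0.00129948,
        0.0008289 ]), 'joint_efforts': array([-3.06042466e-04, -7.21260595e+01, -6.22623610e+01,  7.79768452e-02,
        2.36883480e-02, -8.37495782e-05]), 'ee_pos': array([ 0.18377218, -0.64929827,  0.21794309]), 'orientation': array([[ 9.62192819e-01,  2.72369078e-01, -2.52579358e-04],
       [ 2.72369190e-01, -9.62192221e-01,  1.07402970e-03],
       [ 4.95025859e-05, -1.10221850e-03, -9.99999391e-01]]), 'ft_force': array([-0.49224556, -0.28580016, -0.36747204]), 'wrist_torque': array([0.00707071, 0.01072294, 0.00268413]), 'grasp_force': 0.0, 'grip_width': 1.0018612435009895}
top [[433.1144280746175, 0.0, 279.4675673175891], [0.0, 433.1144280746175, 210.77600232096182], [0.0, 0.0, 1.0]] [ 0.40039977 -0.08655418  0.9194962 ] [[0.013, -0.987, 0.158], [-1.0, -0.011, 0.015], [-0.013, -0.158, -0.987]]
side [[491.209546624404, 0.0, 279.21763768493685], [0.0, 491.209546624404, 209.44408301008505], [0.0, 0.0, 1.0]] [0.38959371 0.60494108 0.54808469] [[-0.972, -0.12, 0.202], [-0.234, 0.558, -0.796], [-0.017, -0.821, -0.571]]
```

View pics/top0.png

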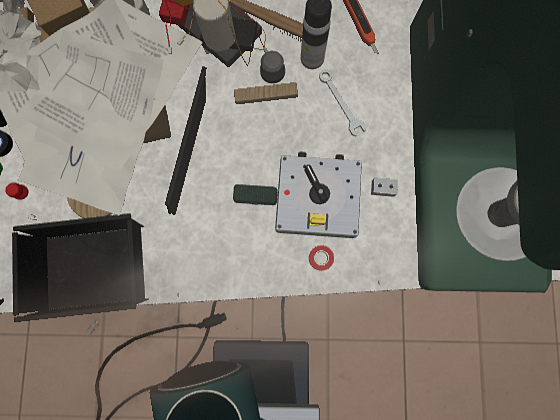

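View pics/side0.png

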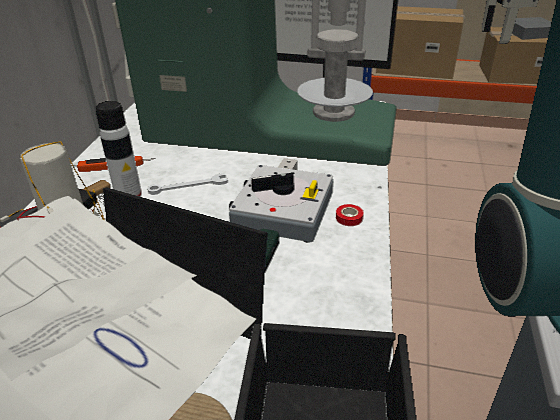

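Top view: box about (280–360, 155–237), red dot (287,192), lever hub (319,194) with its tip at about (306,167), yellow tab (318,219), tape (321,258), case (255,194), block (384,186). In the side view the red dot is at (273,209) and the tab at (312,188). The tall green press stands on the −y side, the black panel on +y.

```bash
cat > h.py <<'E'
import cv2,numpy as np
def load(n): return dict(np.load(n))
def ray(i,p):
    d=i["orientation"]@np.linalg.inv(i["intrinsics"])@np.array([p[0],p[1],1.]); return i["position"],d
def onz(i,p,z):
    o,d=ray(i,p); return o+d*(z-o[2])/d[2]
def tri(i,p,j,q):
    o1,d1=ray(i,p);o2,d2=ray(j,q)
    A=np.stack([d1,-d2],1);t=np.linalg.lstsq(A,o2-o1,rcond=None)[0]
    a,b=o1+d1*t[0],o2+d2*t[1]; return (a+b)/2,np.linalg.norm(a-b)
def proj(i,P):
    c=i["intrinsics"]@(i["orientation"].T@(np.array(P)-i["position"])); return c[:2]/c[2]
def blobs(i,kind,roi,amin=6):
    x0,y0,x1,y1=roi; h=cv2.cvtColor(i["color"],cv2.COLOR_BGR2HSV)
    H,S,V=cv2.split(h)
    m={"red":((H<8)|(H>172))&(S>140)&(V>80),"yel":(H>20)&(H<35)&(S>120)&(V>60),"blk":(V<60),"box":(V>95)&(S<60)}[kind].astype(np.uint8)
    k=np.zeros_like(m);k[y0:y1,x0:x1]=m[y0:y1,x0:x1]
    n,l,st,c=cv2.connectedComponentsWithStats(k)
    return [(c[a].round(2),st[a].tolist(),l==a) for a in range(1,n) if st[a][4]>=amin]
E
python3 - <<'E'
from h import *
t,s=load("top0.npz"),load("side0.npz")
for n,i,r in(("t",t,(272,150,366,242)),("s",s,(225,155,335,240))):
    for k in("red","yel","blk"):
        for c,st,_ in blobs(i,k,r): print(n,k,c,st,onz(i,c,.05).round(4))
for n,i,r in(("t",t,(265,145,375,245)),("s",s,(225,150,340,245))):
    cv2.imwrite(f"pics/{n}c.png",cv2.resize(i["color"][r[1]:r[3],r[0]:r[2]],None,fx=5,fy=5,interpolation=cv2.INTER_CUBIC))
E
```

```text
t red [286.63 192.05] [284, 190, 6, 5, 19] [ 0.5783 -0.0872  0.05  ]
t yel [317.5  219.16] [310, 214, 16, 12, 164] [ 0.523  -0.1503  0.05  ]
t blk [301.45 154.42] [298, 152, 8, 5, 33] [ 0.6583 -0.1171  0.05  ]
t blk [339.25 156.72] [335, 155, 9, 5, 32] [ 0.6541 -0.1954  0.05  ]
t blk [320.67 163.17] [320, 162, 3, 3, 6] [ 0.64   -0.1569  0.05  ]
t blk [316.81 188.52] [304, 165, 26, 39, 407] [ 0.5864 -0.1489  0.05  ]
t blk [292.  176.5] [291, 176, 3, 2, 6] [ 0.6111 -0.0979  0.05  ]
t blk [348.  180.5] [347, 180, 3, 2, 6] [ 0.6038 -0.2129  0.05  ]
t blk [274.67 196.29] [272, 187, 5, 18, 45] [ 0.5692 -0.0629  0.05  ]
t blk [351.  196.5] [350, 196, 3, 2, 6] [ 0.5705 -0.2186  0.05  ]
t blk [285. 232.] [280, 232, 11, 1, 11] [ 0.4961 -0.0848  0.05  ]
t blk [299.4  232.87] [294, 232, 13, 2, 15] [ 0.4947 -0.1139  0.05  ]
t blk [320.18 234.43] [308, 233, 26, 3, 28] [ 0.4921 -0.1557  0.05  ]
t blk [343.83 236.13] [335, 235, 19, 3, 23] [ 0.4892 -0.2032  0.05  ]
s red [272.11 209.22] [270, 208, 6, 4, 18] [ 0.578  -0.0876  0.05  ]
s yel [310.75 190.59] [303, 180, 16, 19, 170] [ 0.5221 -0.1623  0.05  ]
s blk [314.39 156.64] [281, 155, 54, 6, 163] [ 0.5387 -0.2936  0.05  ]
s blk [274.53 183.74] [252, 173, 42, 22, 661] [ 0.5945 -0.1718  0.05  ]
s blk [244.88 182.  ] [244, 180, 3, 5, 8] [ 0.6523 -0.1661  0.05  ]
s blk [322.61 210.62] [313, 185, 19, 55, 131] [ 0.4897 -0.1022  0.05  ]
s blk [314.88 189.12] [314, 186, 3, 7, 8] [ 0.5154 -0.169   0.05  ]
s blk [230.23 203.46] [229, 201, 4, 7, 13] [ 0.6568 -0.0894  0.05  ]
s blk [314.56 200.22] [311, 200, 7, 2, 9] [ 0.5094 -0.1318  0.05  ]
s blk [247.48 232.42] [225, 215, 55, 25, 705] [ 0.6015 -0.0132  0.05  ]
s blk [292.   237.71] [289, 237, 7, 2, 7] [ 0.526  -0.0151  0.05  ]
```

View pics/tc.png

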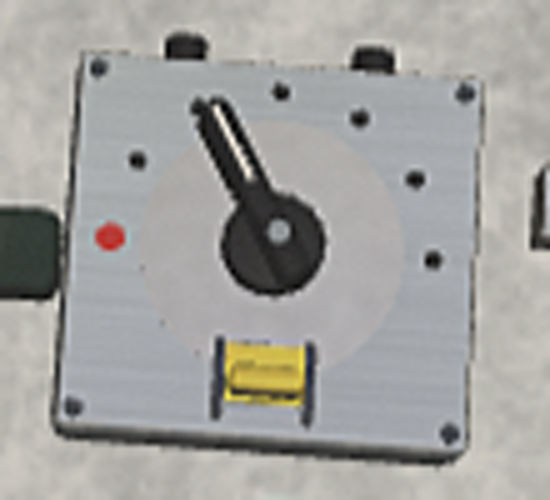

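Crop: red dot at top-image px (287,192), the opposite −y dot at (351,196.5), and the dot at 60° is hidden by the lever tip, so the lever is at click 2. Now the axis, yaw, tab height from two views, and heights along the approach.

```bash
python3 - <<'E'
from h import *
t,s=load("top0.npz"),load("side0.npz")
R=blobs(t,"red",(272,150,366,242))[0][0]; Q=blobs(s,"red",(225,155,335,240))[0][0]
print("red tri",tri(t,R,s,Q))
r=onz(t,R,.05); l=onz(t,(351.2,196.6),.05); c=(r+l)/2; y=(r-l)/np.linalg.norm(r-l); x=np.array([y[1],-y[0],0])
print("axis",c.round(4),"dist",np.linalg.norm(r-l),"yaw",np.degrees(np.arctan2(x[1],x[0])))
B=np.stack([x,y],1)[:,:].T
for p in((292.5,177),(321.2,163.4),(337,168.6),(348,180.8)):
    print("dot",(B@(onz(t,p,.05)-c)*1e3).round(1))
print("lever tip in box mm",(B@(onz(t,(306.5,166),.085)-c)*1e3).round(1))
# tab: rear top corners
for n,i,rr in(("t",t,(300,205,335,235)),("s",s,(295,170,330,205))):
    m=max(blobs(i,"yel",rr),key=lambda b:b[1][4])[2]
    v,u=np.nonzero(m); d=i["depth"][m]; 
    P=np.array([i["position"]+i["orientation"]@np.linalg.inv(i["intrinsics"])@np.array([a,b,1])*e for a,b,e in zip(u,v,d) if e>0])
    pb=(P-c)@np.stack([x,y,[0,0,1]],1); pb[:,2]+=.05
    print(n,"tab mm pct",(np.percentile(pb,[3,50,97],axis=0)*1e3).round(1).tolist())
    top=pb[pb[:,2]>.066]; print(" top face", (np.percentile(top,[5,50,95],axis=0)*1e3).round(1).tolist())
    print(" expected rear-top corners open px",[proj(i,c+x*-.063+y*k+[0,0,.025]).round(1) for k in(.015,-.015)],"blob",u.min(),u.max(),v.min(),v.max())
# heights
v,u=np.mgrid[0:420:1,0:560:1]
d=t["depth"];W=np.stack([u,v,np.ones_like(u)],-1)*d[...,None]@np.linalg.inv(t["intrinsics"]).T@ np.eye(3)
K=np.linalg.inv(t["intrinsics"]);W=(np.stack([u,v,np.ones_like(u)],-1)@K.T*d[...,None])@t["orientation"].T+t["position"]
def mh(a,b,e,f):
    k=(W[...,0]>a)&(W[...,0]<b)&(W[...,1]>e)&(W[...,1]<f)&(d>0); return round(float(W[...,2][k].max()),3) if k.any() else None
print("max height grid rows x .1.. , cols y")
ys=np.arange(-.8,.2,.1)
for a in np.arange(.1,.9,.1): print(round(a,1),[mh(a,a+.1,e,e+.1) for e in ys])
E
```

```text
red tri (array([ 0.57807679, -0.08725333,  0.05030261]), np.float64(0.00040429807963126966))
axis [ 0.5743 -0.1531  0.05  ] dist 0.13200518984764234 yaw -3.5069982156809614
dot [32.4 56.2]
dot [65.3 -0.9]
dot [ 56.6 -34. ]
dot [ 32.5 -57.9]
lever tip in box mm [48.2 30.1]
t tab mm pct [[-63.0, -14.7, 51.6], [-54.6, 0.3, 57.3], [-42.2, 15.1, 76.2]]
 top face [[-61.2, -12.3, 69.8], [-57.1, -0.1, 74.0], [-52.4, 13.4, 76.4]]
 expected rear-top corners open px [array([310.3, 222.7]), array([325.5, 223.8])] blob 310 325 214 225
s tab mm pct [[-64.0, -13.7, 51.5], [-57.4, 8.5, 58.4], [-42.6, 15.5, 74.2]]
 top face [[-62.6, -12.4, 67.6], [-58.4, 5.3, 72.8], [-54.2, 14.5, 74.3]]
 expected rear-top corners open px [array([313.5, 187.7]), array([317.4, 179.3])] blob 303 318 180 198
max height grid rows x .1.. , cols y
0.1 [-0.848, -0.851, -0.848, -0.85, -0.846, -0.845, 0.004, 0.25, 0.238, 0.208]
0.2 [-0.849, -0.843, -0.848, -0.848, -0.845, -0.849, -0.846, 0.362, 0.377, 0.213]
0.3 [-0.844, 0.051, 0.06, 0.06, 0.058, 0.006, 0.005, 0.006, 0.006, 0.102]
0.4 [None, 0.053, 0.126, 0.234, 0.494, 0.053, 0.053, 0.041, 0.006, 0.1]
0.5 [None, None, 0.123, 0.253, 0.507, 0.054, 0.088, 0.055, 0.028, 0.17]
0.6 [None, None, 0.157, 0.334, 0.519, 0.055, 0.088, 0.055, 0.169, 0.17]
0.7 [None, None, None, None, 0.493, 0.012, 0.011, 0.024, 0.169, 0.193]
0.8 [None, None, None, None, 0.349, 0.01, 0.204, 0.102, 0.215, 0.193]
```

Everything fits: lever axis (0.5743, −0.1531), top z 0.050, yaw −3.5°, tab at −63 mm and 75 mm high. The press is over 0.5 m tall, so I swing in close to the base.

```bash
python3 - <<'E'
from h import *
for n in("top0","side0"):
    t=load(n+".npz");v,u=np.mgrid[0:420,0:560];d=t["depth"]
    W=(np.stack([u,v,np.ones_like(u)],-1)@np.linalg.inv(t["intrinsics"]).T*d[...,None])@t["orientation"].T+t["position"]
    k=(d>0)&(W[...,2]>.1)&(W[...,2]<.7)&(W[...,0]>.42)&(W[...,0]<.75)&(W[...,1]<-.2); print(n,"press max y",np.percentile(W[...,1][k],[95,99.5,100]))
E
python3 -m pendant '[{"dx":0.55,"dy":-1},{"dx":0.55,"dy":-1},{"dx":0.55,"dy":-1},{"dx":0.55,"dy":-1},{"dx":0.55,"dy":-1},{"dx":0.55,"dy":-1},{"dx":0.55,"dy":-1},{"dx":0.55,"dy":-1},{"dx":0.55,"dy":-1},{"dx":0.55,"dy":-1}]'
python3 -m pendant '[{"dx":0.7,"dy":-0.5},{"dx":0.7,"dy":-0.5},{"dx":0.7,"dy":-0.5},{"dx":0.7,"dy":-0.5},{"dx":0.7,"dy":-0.5},{"dx":0.7,"dy":-0.5},{"dx":0.7,"dy":-0.5},{"dx":0.7,"dy":-0.5},{"dx":0.7,"dy":-0.5},{"dx":0.7,"dy":-0.5,"fingers":0.6}]'
```

```text
top0 press max y [-0.35813273 -0.35762637 -0.35680395]
side0 press max y [-0.35875578 -0.35650359 -0.35385708]validation failed for argument at $[0]...
validation failed for argument at $[0]...
```

```bash
python3 -m pendant '[{"dx":0.55,"dy":-1.0,"dz":0.0,"ax":0.0,"ay":0.0,"az":0.0,"fingers":0.6},{"dx":0.55,"dy":-1.0,"dz":0.0,"ax":0.0,"ay":0.0,"az":0.0,"fingers":0.6},{"dx":0.55,"dy":-1.0,"dz":0.0,"ax":0.0,"ay":0.0,"az":0.0,"fingers":0.6},{"dx":0.55,"dy":-1.0,"dz":0.0,"ax":0.0,"ay":0.0,"az":0.0,"fingers":0.6},{"dx":0.55,"dy":-1.0,"dz":0.0,"ax":0.0,"ay":0.0,"az":0.0,"fingers":0.6},{"dx":0.55,"dy":-1.0,"dz":0.0,"ax":0.0,"ay":0.0,"az":0.0,"fingers":0.6},{"dx":0.55,"dy":-1.0,"dz":0.0,"ax":0.0,"ay":0.0,"az":0.0,"fingers":0.6},{"dx":0.55,"dy":-1.0,"dz":0.0,"ax":0.0,"ay":0.0,"az":0.0,"fingers":0.6},{"dx":0.55,"dy":-1.0,"dz":0.0,"ax":0.0,"ay":0.0,"az":0.0,"fingers":0.6},{"dx":0.55,"dy":-1.0,"dz":0.0,"ax":0.0,"ay":0.0,"az":0.0,"fingers":0.6}]'
```

```text
time: 1.1
ee_pos: [0.2481, -0.3703, 0.2184]
orientation: [[0.962, 0.272, -0.0], [0.272, -0.962, 0.0], [-0.0, -0.0, -1.0]]
ft_force: [1.0, -1.1, 0.8]
grip_width: 0.602
grasp_force: 0.0
```

All seven keys are needed per row. Continuing towards the box.

```bash
python3 -m pendant '[{"dx":0.7,"dy":-0.5,"dz":0,"ax":0,"ay":0,"az":0,"fingers":0.6},{"dx":0.7,"dy":-0.5,"dz":0,"ax":0,"ay":0,"az":0,"fingers":0.6},{"dx":0.7,"dy":-0.5,"dz":0,"ax":0,"ay":0,"az":0,"fingers":0.6},{"dx":0.7,"dy":-0.5,"dz":0,"ax":0,"ay":0,"az":0,"fingers":0.6},{"dx":0.7,"dy":-0.5,"dz":0,"ax":0,"ay":0,"az":0,"fingers":0.6},{"dx":0.7,"dy":-0.5,"dz":0,"ax":0,"ay":0,"az":0,"fingers":0.6},{"dx":0.7,"dy":-0.5,"dz":0,"ax":0,"ay":0,"az":0,"fingers":0.6},{"dx":0.7,"dy":-0.5,"dz":0,"ax":0,"ay":0,"az":0,"fingers":0.6},{"dx":0.7,"dy":-0.5,"dz":0,"ax":0,"ay":0,"az":0,"fingers":0.6},{"dx":0.7,"dy":-0.5,"dz":0,"ax":0,"ay":0,"az":0,"fingers":0.6}]'
cat > go.py <<'E'
# print shift (tool axes, units) and yaw turn (az units) from the measured pose to a target
import sys,numpy as np
from cell import arm
C=np.array([.5743,-.1531]);Y=np.radians(-3.5)
def plan(target,yaw):
    s=arm.sense();R=s["orientation"]
    d=R.T@(np.array(target)-s["ee_pos"])/.025
    cy=np.degrees(np.arctan2(R[1,0],R[0,0]))
    print("shift units",d.round(2),"az units",round(-(yaw-cy)/5,2),"target",np.round(target,4),"q6",s["q"][5].round(2),"F",s["ft_force"].round(1))
def lever(r,deg,z):  # deg clockwise from the red dot
    a=Y+np.pi/2-np.radians(deg); return [C[0]+r*np.cos(a),C[1]+r*np.sin(a),z],np.degrees(a)
def box(x,y,z):
    return [C[0]+x*np.cos(Y)-y*np.sin(Y),C[1]+x*np.sin(Y)+y*np.cos(Y),z],np.degrees(Y)
k=sys.argv[1];v=list(map(float,sys.argv[2:5]))
plan(*(lever if k=="lever" else box)(*v))
E
python3 go.py lever .044 60 .13
```

```text
time: 2.1
ee_pos: [0.3828, -0.2027, 0.2185]
orientation: [[0.962, 0.272, -0.0], [0.272, -0.962, 0.0], [-0.0, -0.0, -1.0]]
ft_force: [-0.1, -0.2, 0.1]
grip_width: 0.6
grasp_force: 0.0
shift units [ 9.64 -0.15  3.54] az units -2.14 target [ 0.6137 -0.1335  0.13  ] q6 0.75 F [-0.1 -0.2  0.1]
```

```bash
python3 -m pendant '[{"dx":0.96,"dy":-0.015,"dz":0.35,"ax":0,"ay":0,"az":0,"fingers":0.6},{"dx":0.96,"dy":-0.015,"dz":0.35,"ax":0,"ay":0,"az":0,"fingers":0.6},{"dx":0.96,"dy":-0.015,"dz":0.35,"ax":0,"ay":0,"az":0,"fingers":0.6},{"dx":0.96,"dy":-0.015,"dz":0.35,"ax":0,"ay":0,"az":0,"fingers":0.6},{"dx":0.96,"dy":-0.015,"dz":0.35,"ax":0,"ay":0,"az":0,"fingers":0.6},{"dx":0.96,"dy":-0.015,"dz":0.35,"ax":0,"ay":0,"az":0,"fingers":0.6},{"dx":0.96,"dy":-0.015,"dz":0.35,"ax":0,"ay":0,"az":0,"fingers":0.6},{"dx":0.96,"dy":-0.015,"dz":0.35,"ax":0,"ay":0,"az":0,"fingers":0.6},{"dx":0.96,"dy":-0.015,"dz":0.35,"ax":0,"ay":0,"az":0,"fingers":0.6},{"dx":0.96,"dy":-0.015,"dz":0.35,"ax":0,"ay":0,"az":0,"fingers":0.6}]'
python3 -m pendant '[{"dx":0,"dy":0,"dz":0,"ax":0,"ay":0,"az":-0.7,"fingers":0.6},{"dx":0,"dy":0,"dz":0,"ax":0,"ay":0,"az":-0.7,"fingers":0.6},{"dx":0,"dy":0,"dz":0,"ax":0,"ay":0,"az":-0.74,"fingers":0.6},{"dx":0,"dy":0,"dz":0,"ax":0,"ay":0,"az":0,"fingers":0.6}]'
python3 go.py lever .044 60 .064
python3 - <<'E'
from cell import arm
import cv2,numpy as np
a=arm.get_image("wrist");cv2.imwrite("pics/w1.png",a["color"]);np.savez("w1.npz",**a)
E
```

```text
time: 3.1
ee_pos: [0.6131, -0.1342, 0.1303]
orientation: [[0.962, 0.272, -0.001], [0.272, -0.962, 0.0], [-0.001, -0.0, -1.0]]
ft_force: [-0.1, 0.7, 0.3]
grip_width: 0.601
grasp_force: 0.0
time: 3.5
ee_pos: [0.6122, -0.1345, 0.1307]
orientation: [[0.894, 0.447, -0.001], [0.447, -0.894, 0.0], [-0.0, -0.0, -1.0]]
ft_force: [-0.3, -0.0, -0.0]
grip_width: 0.605
grasp_force: 0.0
shift units [ 0.07 -0.01  2.67] az units 0.01 target [ 0.6137 -0.1335  0.064 ] q6 0.85 F [-0.3 -0.  -0. ]
```

View pics/w1.png

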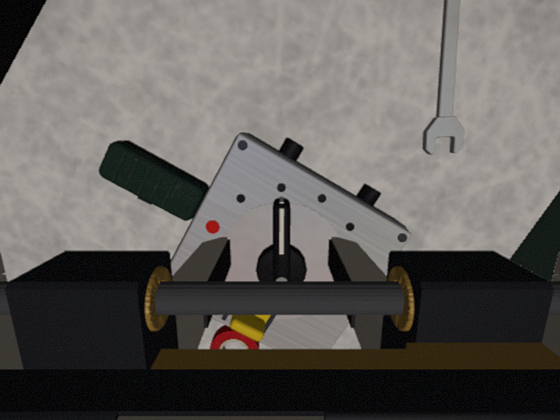

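Wrist view: the lever (white line at px 283, 205–255) points at dot (281,187), red dot at (212,227), first dot (240,198), so it is click 2. It sits centred between the fingers (230 / 330) and aligned. Go down and close.

```bash
python3 -m pendant '[{"dx":0.07,"dy":0,"dz":0.5,"ax":0,"ay":0,"az":0,"fingers":0.6},{"dx":0,"dy":0,"dz":0.5,"ax":0,"ay":0,"az":0,"fingers":0.6},{"dx":0,"dy":0,"dz":0.5,"ax":0,"ay":0,"az":0,"fingers":0.6},{"dx":0,"dy":0,"dz":0.5,"ax":0,"ay":0,"az":0,"fingers":0.6},{"dx":0,"dy":0,"dz":0.5,"ax":0,"ay":0,"az":0,"fingers":0.6},{"dx":0,"dy":0,"dz":0.17,"ax":0,"ay":0,"az":0,"fingers":0.6},{"dx":0,"dy":0,"dz":0,"ax":0,"ay":0,"az":0,"fingers":0.6}]'
python3 -m pendant '[{"dx":0,"dy":0,"dz":0,"ax":0,"ay":0,"az":0,"fingers":0},{"dx":0,"dy":0,"dz":0,"ax":0,"ay":0,"az":0,"fingers":0},{"dx":0,"dy":0,"dz":0,"ax":0,"ay":0,"az":0,"fingers":0},{"dx":0,"dy":0,"dz":0,"ax":0,"ay":0,"az":0,"fingers":0},{"dx":0,"dy":0,"dz":0,"ax":0,"ay":0,"az":0,"fingers":0},{"dx":0,"dy":0,"dz":0,"ax":0,"ay":0,"az":0,"fingers":0}]' 20
python3 go.py lever .044 60 .064
```

```text
time: 4.25
ee_pos: [0.6135, -0.1338, 0.0634]
orientation: [[0.895, 0.446, -0.001], [0.446, -0.895, 0.0], [-0.001, -0.001, -1.0]]
ft_force: [0.1, -0.2, 0.0]
grip_width: 0.602
grasp_force: 0.0
time: 4.85
ee_pos: [0.6142, -0.1343, 0.0646]
orientation: [[0.895, 0.446, 0.001], [0.446, -0.895, -0.001], [0.0, 0.001, -1.0]]
ft_force: [8.7, -12.2, -4.5]
grip_width: 0.137
grasp_force: 20.0
shift units [-0.   -0.04  0.02] az units -0.0 target [ 0.6137 -0.1335  0.064 ] q6 0.85 F [  8.7 -12.2  -4.5]
```

Width 12.7 mm matches the 13 mm bar. Turn anticlockwise about the axis: 5° per row at r = 44 mm (dx −0.0067, dy −0.1534 units).

```bash
python3 -m pendant '[{"dx":-0.0067,"dy":-0.1534,"dz":0,"ax":0,"ay":0,"az":-1,"fingers":0},{"dx":-0.0067,"dy":-0.1534,"dz":0,"ax":0,"ay":0,"az":-1,"fingers":0},{"dx":-0.0067,"dy":-0.1534,"dz":0,"ax":0,"ay":0,"az":-1,"fingers":0},{"dx":-0.0067,"dy":-0.1534,"dz":0,"ax":0,"ay":0,"az":-1,"fingers":0},{"dx":-0.0067,"dy":-0.1534,"dz":0,"ax":0,"ay":0,"az":-1,"fingers":0},{"dx":-0.0067,"dy":-0.1534,"dz":0,"ax":0,"ay":0,"az":-1,"fingers":0}]'
python3 go.py lever .044 30 .064
python3 -m pendant '[{"dx":-0.0067,"dy":-0.1534,"dz":0,"ax":0,"ay":0,"az":-1,"fingers":0},{"dx":-0.0067,"dy":-0.1534,"dz":0,"ax":0,"ay":0,"az":-1,"fingers":0},{"dx":-0.0067,"dy":-0.1534,"dz":0,"ax":0,"ay":0,"az":-1,"fingers":0},{"dx":-0.0067,"dy":-0.1534,"dz":0,"ax":0,"ay":0,"az":-1,"fingers":0},{"dx":-0.0067,"dy":-0.1534,"dz":0,"ax":0,"ay":0,"az":-1,"fingers":0},{"dx":0,"dy":0,"dz":0,"ax":0,"ay":0,"az":0,"fingers":0}]'
python3 go.py lever .044 0 .064
```

```text
time: 5.45
ee_pos: [0.5989, -0.1177, 0.0646]
orientation: [[0.549, 0.836, 0.001], [0.836, -0.549, -0.002], [-0.001, 0.002, -1.0]]
ft_force: [8.3, -13.3, -6.4]
grip_width: 0.138
grasp_force: 20.0
shift units [ 0.03 -0.04  0.02] az units 0.04 target [ 0.5986 -0.1164  0.064 ] q6 0.35 F [  8.3 -13.3  -6.4]
time: 6.05
ee_pos: [0.5804, -0.1109, 0.0646]
orientation: [[0.145, 0.989, -0.001], [0.989, -0.145, -0.002], [-0.002, -0.0, -1.0]]
ft_force: [-6.2, -7.3, 3.9]
grip_width: 0.139
grasp_force: 20.3
shift units [ 0.05 -0.14  0.02] az units -0.96 target [ 0.577  -0.1092  0.064 ] q6 -0.09 F [-6.2 -7.3  3.9]
```

```bash
python3 -m pendant '[{"dx":-0.003,"dy":-0.077,"dz":0,"ax":0,"ay":0,"az":-0.5,"fingers":0},{"dx":-0.003,"dy":-0.077,"dz":0,"ax":0,"ay":0,"az":-0.5,"fingers":0},{"dx":0,"dy":0,"dz":0,"ax":0,"ay":0,"az":0,"fingers":0}]'
python3 go.py lever .044 0 .064
python3 -m pendant '[{"dx":0,"dy":-0.046,"dz":0,"ax":0,"ay":0,"az":-0.3,"fingers":0},{"dx":0,"dy":0,"dz":0,"ax":0,"ay":0,"az":0,"fingers":0},{"dx":0,"dy":0,"dz":0,"ax":0,"ay":0,"az":0,"fingers":0}]'
python3 go.py lever .044 0 .064
```

```text
time: 6.35
ee_pos: [0.5776, -0.1107, 0.0646]
orientation: [[0.06, 0.998, 0.002], [0.998, -0.06, -0.002], [-0.002, 0.002, -1.0]]
ft_force: [6.2, -10.2, -4.3]
grip_width: 0.135
grasp_force: 20.0
shift units [ 0.06 -0.03  0.02] az units 0.01 target [ 0.577  -0.1092  0.064 ] q6 -0.17 F [  6.2 -10.2  -4.3]
time: 6.65
ee_pos: [0.5775, -0.1107, 0.0647]
orientation: [[0.035, 0.999, 0.004], [0.999, -0.035, -0.002], [-0.002, 0.004, -1.0]]
ft_force: [14.1, -9.1, -7.9]
grip_width: 0.14
grasp_force: 20.2
shift units [ 0.06 -0.02  0.03] az units 0.29 target [ 0.577  -0.1092  0.064 ] q6 -0.2 F [14.1 -9.1 -7.9]
```

The tangential force rises and the tool no longer advances: that is the stop. Quick check with the wrist camera.

```bash
python3 - <<'E'
from cell import arm
import cv2
cv2.imwrite("pics/w2.png",arm.get_image("wrist")["color"])
E
```

```text
(no output)
```

View pics/w2.png

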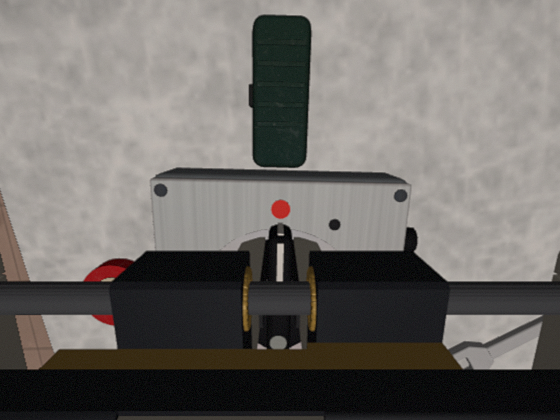

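The lever (px 280, 235–280) points straight at the red dot (281,209): at the stop. Now 120° clockwise (plus the 1.5° of preload).

```bash
python3 -m pendant '[{"dx":0,"dy":0.046,"dz":0,"ax":0,"ay":0,"az":0.3,"fingers":0},{"dx":-0.0067,"dy":0.1534,"dz":0,"ax":0,"ay":0,"az":1,"fingers":0},{"dx":-0.0067,"dy":0.1534,"dz":0,"ax":0,"ay":0,"az":1,"fingers":0},{"dx":-0.0067,"dy":0.1534,"dz":0,"ax":0,"ay":0,"az":1,"fingers":0},{"dx":-0.0067,"dy":0.1534,"dz":0,"ax":0,"ay":0,"az":1,"fingers":0},{"dx":-0.0067,"dy":0.1534,"dz":0,"ax":0,"ay":0,"az":1,"fingers":0},{"dx":-0.0067,"dy":0.1534,"dz":0,"ax":0,"ay":0,"az":1,"fingers":0}]'
python3 go.py lever .044 30 .064
python3 -m pendant '[{"dx":-0.0067,"dy":0.1534,"dz":0,"ax":0,"ay":0,"az":1,"fingers":0},{"dx":-0.0067,"dy":0.1534,"dz":0,"ax":0,"ay":0,"az":1,"fingers":0},{"dx":-0.0067,"dy":0.1534,"dz":0,"ax":0,"ay":0,"az":1,"fingers":0},{"dx":-0.0067,"dy":0.1534,"dz":0,"ax":0,"ay":0,"az":1,"fingers":0},{"dx":-0.0067,"dy":0.1534,"dz":0,"ax":0,"ay":0,"az":1,"fingers":0},{"dx":-0.0067,"dy":0.1534,"dz":0,"ax":0,"ay":0,"az":1,"fingers":0}]'
python3 go.py lever .044 60 .064
```

```text
time: 7.4
ee_pos: [0.5989, -0.1176, 0.0646]
orientation: [[0.555, 0.832, 0.0], [0.832, -0.555, -0.001], [-0.001, 0.001, -1.0]]
ft_force: [0.0, -6.3, -0.3]
grip_width: 0.135
grasp_force: 19.9
shift units [ 0.03 -0.04  0.02] az units -0.04 target [ 0.5986 -0.1164  0.064 ] q6 0.35 F [ 0.  -6.3 -0.3]
time: 8.0
ee_pos: [0.6142, -0.1344, 0.0646]
orientation: [[0.897, 0.443, 0.001], [0.443, -0.897, -0.001], [0.0, 0.001, -1.0]]
ft_force: [2.3, -3.8, -0.3]
grip_width: 0.14
grasp_force: 19.9
shift units [-0.   -0.04  0.02] az units -0.04 target [ 0.6137 -0.1335  0.064 ] q6 0.86 F [ 2.3 -3.8 -0.3]
```

```bash
python3 -m pendant '[{"dx":-0.0067,"dy":0.1534,"dz":0,"ax":0,"ay":0,"az":1,"fingers":0},{"dx":-0.0067,"dy":0.1534,"dz":0,"ax":0,"ay":0,"az":1,"fingers":0},{"dx":-0.0067,"dy":0.1534,"dz":0,"ax":0,"ay":0,"az":1,"fingers":0},{"dx":-0.0067,"dy":0.1534,"dz":0,"ax":0,"ay":0,"az":1,"fingers":0},{"dx":-0.0067,"dy":0.1534,"dz":0,"ax":0,"ay":0,"az":1,"fingers":0},{"dx":-0.0067,"dy":0.1534,"dz":0,"ax":0,"ay":0,"az":1,"fingers":0}]'
python3 go.py lever .044 90 .064
python3 -m pendant '[{"dx":-0.0067,"dy":0.1534,"dz":0,"ax":0,"ay":0,"az":1,"fingers":0},{"dx":-0.0067,"dy":0.1534,"dz":0,"ax":0,"ay":0,"az":1,"fingers":0},{"dx":-0.0067,"dy":0.1534,"dz":0,"ax":0,"ay":0,"az":1,"fingers":0},{"dx":-0.0067,"dy":0.1534,"dz":0,"ax":0,"ay":0,"az":1,"fingers":0},{"dx":-0.0067,"dy":0.1534,"dz":0,"ax":0,"ay":0,"az":1,"fingers":0},{"dx":-0.0067,"dy":0.1534,"dz":0,"ax":0,"ay":0,"az":1,"fingers":0},{"dx":0,"dy":0,"dz":0,"ax":0,"ay":0,"az":0,"fingers":0}]'
python3 go.py lever .044 120 .064
```

```text
time: 8.6
ee_pos: [0.6189, -0.1566, 0.0647]
orientation: [[0.998, -0.064, 0.001], [-0.064, -0.998, -0.001], [0.001, 0.001, -1.0]]
ft_force: [4.9, -3.3, -1.1]
grip_width: 0.141
grasp_force: 19.8
shift units [-0.03 -0.03  0.03] az units -0.04 target [ 0.6182 -0.1558  0.064 ] q6 1.35 F [ 4.9 -3.3 -1.1]
time: 9.3
ee_pos: [0.6114, -0.1785, 0.0648]
orientation: [[0.833, -0.554, 0.001], [-0.554, -0.833, -0.001], [0.001, 0.0, -1.0]]
ft_force: [3.2, -5.4, 0.9]
grip_width: 0.14
grasp_force: 19.9
shift units [-0.04 -0.03  0.03] az units -0.02 target [ 0.611  -0.1774  0.064 ] q6 1.83 F [ 3.2 -5.4  0.9]
```

At click 4. Release, rise, and look.

```bash
python3 -m pendant '[{"dx":0,"dy":0,"dz":0,"ax":0,"ay":0,"az":0,"fingers":0.5},{"dx":0,"dy":0,"dz":0,"ax":0,"ay":0,"az":0,"fingers":0.5},{"dx":0,"dy":0,"dz":0,"ax":0,"ay":0,"az":0,"fingers":0.5},{"dx":0,"dy":0,"dz":0,"ax":0,"ay":0,"az":0,"fingers":0.5},{"dx":0,"dy":0,"dz":-0.6,"ax":0,"ay":0,"az":0,"fingers":0.5},{"dx":0,"dy":0,"dz":-0.8,"ax":0,"ay":0,"az":0,"fingers":0.5},{"dx":0,"dy":0,"dz":-0.8,"ax":0,"ay":0,"az":0,"fingers":0.5},{"dx":0,"dy":0,"dz":-0.8,"ax":0,"ay":0,"az":0,"fingers":0.5},{"dx":0,"dy":0,"dz":0,"ax":0,"ay":0,"az":0,"fingers":0.5}]'
python3 go.py box -.085 0 .14
python3 - <<'E'
from cell import arm
import cv2
cv2.imwrite("pics/w3.png",arm.get_image("wrist")["color"])
E
```

```text
time: 10.2
ee_pos: [0.6123, -0.1781, 0.1436]
orientation: [[0.834, -0.552, 0.005], [-0.552, -0.834, -0.002], [0.005, -0.001, -1.0]]
ft_force: [0.9, -0.2, 0.4]
grip_width: 0.5
grasp_force: 0.0
shift units [-4.77  1.7   0.12] az units -6.0 target [ 0.4895 -0.1479  0.14  ] q6 1.83 F [ 0.9 -0.2  0.4]
```

View pics/w3.png

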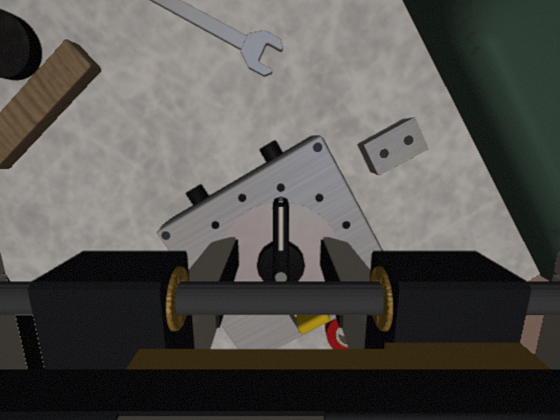

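The lever points at (281,187), with two more dots (319,198), (346,225) clockwise after it: it rests in click 4. Next, behind the tab with fingers shut.

```bash
python3 -m pendant '[{"dx":-0.8,"dy":0.28,"dz":0,"ax":0,"ay":0,"az":0,"fingers":0},{"dx":-0.8,"dy":0.28,"dz":0,"ax":0,"ay":0,"az":0,"fingers":0},{"dx":-0.8,"dy":0.28,"dz":0,"ax":0,"ay":0,"az":0,"fingers":0},{"dx":-0.8,"dy":0.28,"dz":0,"ax":0,"ay":0,"az":0,"fingers":0},{"dx":-0.8,"dy":0.29,"dz":0,"ax":0,"ay":0,"az":0,"fingers":0},{"dx":-0.8,"dy":0.29,"dz":0,"ax":0,"ay":0,"az":0,"fingers":0}]'
python3 -m pendant '[{"dx":0,"dy":0,"dz":0,"ax":0,"ay":0,"az":-1,"fingers":0},{"dx":0,"dy":0,"dz":0,"ax":0,"ay":0,"az":-1,"fingers":0},{"dx":0,"dy":0,"dz":0,"ax":0,"ay":0,"az":-1,"fingers":0},{"dx":0,"dy":0,"dz":0,"ax":0,"ay":0,"az":-1,"fingers":0},{"dx":0,"dy":0,"dz":0,"ax":0,"ay":0,"az":-1,"fingers":0},{"dx":0,"dy":0,"dz":0,"ax":0,"ay":0,"az":-1,"fingers":0},{"dx":0,"dy":0,"dz":0,"ax":0,"ay":0,"az":0,"fingers":0},{"dx":0,"dy":0,"dz":0,"ax":0,"ay":0,"az":0,"fingers":0}]'
python3 go.py box -.085 0 .060
```

```text
time: 10.85
ee_pos: [0.4864, -0.1466, 0.1385]
orientation: [[0.834, -0.552, -0.001], [-0.552, -0.834, 0.0], [-0.001, 0.0, -1.0]]
ft_force: [-0.0, 0.6, -0.3]
grip_width: 0.034
grasp_force: 0.0
time: 11.65
ee_pos: [0.4874, -0.1469, 0.1389]
orientation: [[0.998, -0.063, -0.001], [-0.063, -0.998, 0.0], [-0.001, -0.0, -1.0]]
ft_force: [0.0, -0.3, 0.7]
grip_width: 0.005
grasp_force: 0.0
shift units [0.09 0.04 3.16] az units -0.03 target [ 0.4895 -0.1479  0.06  ] q6 1.29 F [ 0.  -0.3  0.7]
```

```bash
python3 -m pendant '[{"dx":0,"dy":0.04,"dz":0.6,"ax":0,"ay":0,"az":0,"fingers":0},{"dx":0,"dy":0,"dz":0.6,"ax":0,"ay":0,"az":0,"fingers":0},{"dx":0,"dy":0,"dz":0.6,"ax":0,"ay":0,"az":0,"fingers":0},{"dx":0,"dy":0,"dz":0.6,"ax":0,"ay":0,"az":0,"fingers":0},{"dx":0,"dy":0,"dz":0.4,"ax":0,"ay":0,"az":0,"fingers":0},{"dx":0,"dy":0,"dz":0.36,"ax":0,"ay":0,"az":0,"fingers":0},{"dx":0,"dy":0,"dz":0,"ax":0,"ay":0,"az":0,"fingers":0}]'
python3 -m pendant '[{"dx":0.2,"dy":0,"dz":0,"ax":0,"ay":0,"az":0,"fingers":0},{"dx":0.2,"dy":0,"dz":0,"ax":0,"ay":0,"az":0,"fingers":0},{"dx":0.2,"dy":0,"dz":0,"ax":0,"ay":0,"az":0,"fingers":0},{"dx":0.1,"dy":0,"dz":0,"ax":0,"ay":0,"az":0,"fingers":0},{"dx":0,"dy":0,"dz":0,"ax":0,"ay":0,"az":0,"fingers":0}]'
python3 go.py box -.0565 0 .060
```

```text
time: 12.35
ee_pos: [0.4871, -0.1478, 0.059]
orientation: [[0.998, -0.061, -0.002], [-0.061, -0.998, 0.001], [-0.002, -0.0, -1.0]]
ft_force: [0.1, -0.0, 0.7]
grip_width: 0.003
grasp_force: 0.0
time: 12.85
ee_pos: [0.5054, -0.1491, 0.0605]
orientation: [[0.998, -0.061, 0.0], [-0.061, -0.998, -0.0], [0.0, 0.0, -1.0]]
ft_force: [-0.3, -0.5, 0.1]
grip_width: 0.005
grasp_force: 0.0
shift units [ 0.5  -0.01  0.02] az units 0.0 target [ 0.5179 -0.1497  0.06  ] q6 1.3 F [-0.3 -0.5  0.1]
```

```bash
python3 -m pendant '[{"dx":0.1,"dy":0,"dz":0,"ax":0,"ay":0,"az":0,"fingers":0},{"dx":0.1,"dy":0,"dz":0,"ax":0,"ay":0,"az":0,"fingers":0},{"dx":0.1,"dy":0,"dz":0,"ax":0,"ay":0,"az":0,"fingers":0},{"dx":0,"dy":0,"dz":0,"ax":0,"ay":0,"az":0,"fingers":0}]'
python3 go.py box -.0565 0 .060
python3 -m pendant '[{"dx":0.06,"dy":0,"dz":0,"ax":0,"ay":0,"az":0,"fingers":0},{"dx":0.06,"dy":0,"dz":0,"ax":0,"ay":0,"az":0,"fingers":0},{"dx":0,"dy":0,"dz":0,"ax":0,"ay":0,"az":0,"fingers":0}]'
python3 go.py box -.0565 0 .060
```

```text
time: 13.25
ee_pos: [0.5128, -0.1495, 0.0604]
orientation: [[0.998, -0.061, 0.0], [-0.061, -0.998, 0.0], [0.0, -0.0, -1.0]]
ft_force: [0.2, -0.9, -0.4]
grip_width: 0.006
grasp_force: 0.0
shift units [ 0.2  -0.01  0.02] az units 0.0 target [ 0.5179 -0.1497  0.06  ] q6 1.3 F [ 0.2 -0.9 -0.4]
time: 13.55
ee_pos: [0.5157, -0.1497, 0.0604]
orientation: [[0.998, -0.061, 0.0], [-0.061, -0.998, -0.0], [0.0, 0.0, -1.0]]
ft_force: [-0.3, 0.7, -0.3]
grip_width: 0.002
grasp_force: 0.1
shift units [ 0.09 -0.01  0.01] az units 0.0 target [ 0.5179 -0.1497  0.06  ] q6 1.3 F [-0.3  0.7 -0.3]
```

```bash
python3 -m pendant '[{"dx":0.06,"dy":0,"dz":0,"ax":0,"ay":0,"az":0,"fingers":0},{"dx":0.06,"dy":0,"dz":0,"ax":0,"ay":0,"az":0,"fingers":0}]'
python3 go.py box -.0565 0 .060
python3 -m pendant '[{"dx":0.06,"dy":0,"dz":0,"ax":0,"ay":0,"az":0,"fingers":0}]'
python3 go.py box -.0565 0 .060
python3 - <<'E'
from cell import arm
import cv2,numpy as np
for n in("top","side"):
    i=arm.get_image(n);np.savez(n+"1.npz",**i)
    r=(265,145,375,245) if n=="top" else (225,150,340,245)
    cv2.imwrite(f"pics/{n}1.png",cv2.resize(i["color"][r[1]:r[3],r[0]:r[2]],None,fx=5,fy=5,interpolation=cv2.INTER_CUBIC))
E
```

```text
time: 13.75
ee_pos: [0.5176, -0.1498, 0.0604]
orientation: [[0.998, -0.061, -0.003], [-0.061, -0.998, 0.0], [-0.003, -0.0, -1.0]]
ft_force: [-21.0, 2.9, 13.2]
grip_width: 0.004
grasp_force: 10.8
shift units [ 0.01 -0.01  0.01] az units 0.0 target [ 0.5179 -0.1497  0.06  ] q6 1.3 F [-21.    2.9  13.2]
time: 13.85
ee_pos: [0.5178, -0.1498, 0.0604]
orientation: [[0.998, -0.061, -0.006], [-0.061, -0.998, 0.001], [-0.006, -0.0, -1.0]]
ft_force: [-35.3, 4.1, 20.8]
grip_width: 0.007
grasp_force: 17.9
shift units [ 0.   -0.01  0.01] az units 0.0 target [ 0.5179 -0.1497  0.06  ] q6 1.3 F [-35.3   4.1  20.8]
```

View pics/side1.png

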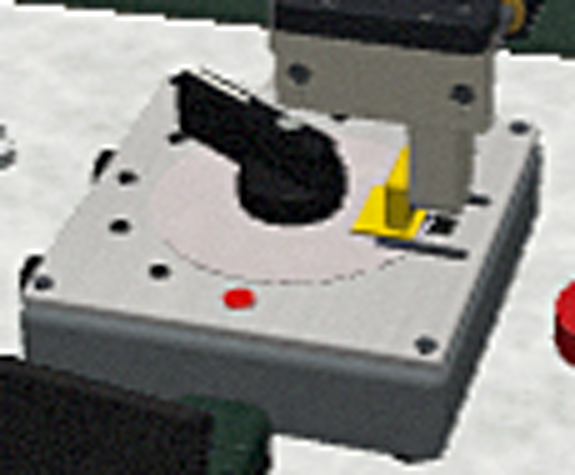

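The slide is hard against its stop with the tab where "home" should be (finger face at −49 mm; tab moved to side-crop (395,200)). Back off, rise and check.

```bash
python3 -m pendant '[{"dx":-0.2,"dy":0,"dz":0,"ax":0,"ay":0,"az":0,"fingers":0},{"dx":-0.4,"dy":0,"dz":0,"ax":0,"ay":0,"az":0,"fingers":0},{"dx":-0.2,"dy":0,"dz":-0.5,"ax":0,"ay":0,"az":0,"fingers":0},{"dx":-0.5,"dy":0,"dz":-1,"ax":0,"ay":0,"az":0,"fingers":0},{"dx":-0.8,"dy":0,"dz":-1,"ax":0,"ay":0,"az":0,"fingers":0},{"dx":-0.8,"dy":0,"dz":-1,"ax":0,"ay":0,"az":0,"fingers":0},{"dx":-0.8,"dy":0,"dz":-1,"ax":0,"ay":0,"az":0,"fingers":0},{"dx":-0.8,"dy":0,"dz":-1,"ax":0,"ay":0,"az":0,"fingers":0},{"dx":0,"dy":0,"dz":0,"ax":0,"ay":0,"az":0,"fingers":0},{"dx":0,"dy":0,"dz":0,"ax":0,"ay":0,"az":0,"fingers":0}]'
python3 - <<'E'
from cell import arm
from h import *
s0=load("side0.npz");t0=load("top0.npz")
s=arm.get_image("side");t=arm.get_image("top");r=(225,150,340,245)
cv2.imwrite("pics/side2.png",cv2.resize(s["color"][r[1]:r[3],r[0]:r[2]],None,fx=5,fy=5,interpolation=cv2.INTER_CUBIC))
f=lambda i,R:max(blobs(i,"yel",R),key=lambda b:b[1][4])
a,b=f(s0,(295,170,330,205)),f(s,(280,165,330,205)); print(a[0],a[1],b[0],b[1])
C=np.array([.5743,-.1531,.05]);Y=np.radians(-3.5);x=np.array([np.cos(Y),np.sin(Y),0]);y=np.array([-np.sin(Y),np.cos(Y),0])
for k in(-.049,-.063): print(k,"rear +y top corner px",proj(s,C+x*k+y*.015+[0,0,.025]).round(1))
d=s["depth"];m=b[2]
v,u=np.nonzero(m&(d>0));P=(np.stack([u,v,np.ones_like(u)],-1)@np.linalg.inv(s["intrinsics"]).T*d[v,u][:,None])@s["orientation"].T+s["position"]-C
top=P[P[:,2]>.016]; print("tab x mm pct",(np.percentile(top@x,[5,50,95])*1e3).round(1))
E
```

```text
time: 14.95
ee_pos: [0.4077, -0.1432, 0.199]
orientation: [[0.998, -0.061, 0.002], [-0.061, -0.998, -0.001], [0.002, 0.001, -1.0]]
ft_force: [0.3, -0.1, -1.0]
grip_width: 0.005
grasp_force: 0.0
[310.75 190.59] [303, 180, 16, 19, 170] [303.92 189.64] [296, 179, 16, 19, 166]
-0.049 rear +y top corner px [306.  186.6]
-0.063 rear +y top corner px [313.5 187.7]
tab x mm pct [-49.4 -45.4 -40.9]
```

View pics/side2.png

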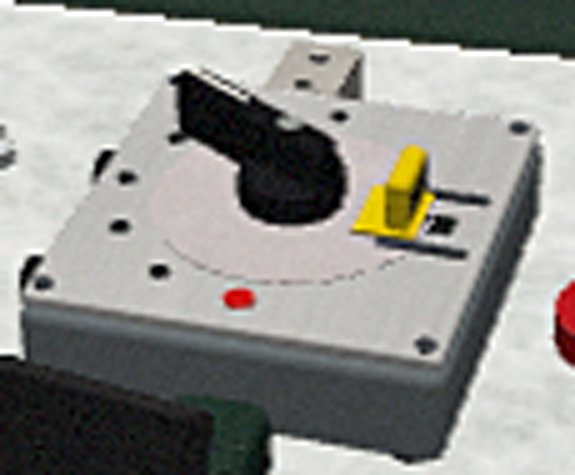

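The tab's rear face is at −49 mm (home), and the lever is on the fourth dot. The tab (crop 405,190) stands clear of the gripper, and nothing else has been moved.

```bash
python3 -c "
from cell import arm
print(arm.job_done())"
```

```text
the job is handed in; nothing more can be done
None
```

The lever went back to its stop at the red dot and then four clicks clockwise. The yellow slide is pushed fully home, about 49 mm from the axis, and the job was handed in at about 15 s with the arm clear and the things round the box not touched.

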